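# Walk the oil tin over the lip of the drip tray

### The arm

A 6-joint arm with a two-finger parallel gripper is mounted at the origin on the work surface. World frame = base frame: x ahead of the robot, y to its left, z up, the work surface at z = 0. Lengths are in m, angles in rad, forces in N, time in s.
With the tool pointing down it reaches from about 0.35 to 0.8 m from the base axis. Payload 7.3 kg.
Tool frame: the origin (TCP) lies between the finger pads; the fingertips stand 25 mm ahead of it and the grasp point (between the pads) lies 6 mm ahead of it; z points along the fingers, y is the line along which they close (so a half turn about z gives the same grasp; the last joint's range is limited). The gripper opens to 85 mm and grips with 20 to 120 N. Pads are 22 mm wide; open, the fingers measure 114 mm over their backs; the gripper's body (76 mm by 85 mm) begins 54 mm behind the grasp point. The pads swing forward as they close: fully open they stand 13 mm farther back than shut.
Start: joints at [1.172, 0.342, 1.524, -0, 1.275, -0.146], TCP at [0.131, 0.508, 0.221] pointing down, gripper open.
Joint ranges: [-2.53, 2.53], [-0.77, 2.02], [0.04, 2.7], [-1, 4.14], [0.28, 2.66], [-3.11, 3.11]. Speed limits (rad/s): [2.57, 2.57, 3.14, 3.14, 3.14, 3.14].

### API

Orientations are given as a 3x3 rotation matrix whose columns are the frame's x, y, z axes.
In Python, from plant import r gives the robot as it stands.
- The arm moves only by the tool move_arm, never from a script. Its argument "series" is one flat list of numbers, 7 for each row, row after row: the shift along the tool's x, y, z in m, then the turn, a rotation vector about the tool's x, y, z in degrees, then the opening, from 0 (shut) to 1 (fully open). In form: [dx, dy, dz, ax, ay, az, claw, dx, dy, dz, ax, ay, az, claw, ...]. A call has 1 to 10 rows; each row is the pose to reach, as a shift and turn from the pose commanded when the call began, along the tool's axes at that moment; what a row does not reach only later rows make up. A row lasts 1/8 s, in which the tool goes at most 62.5 mm and 10.7 degrees, less where a joint would pass 70% of its speed; a pose out of reach is approached as far as the arm can. A call with a gripper value outside its range is refused whole. The fingers move at their own pace and stop on an object; "grip_force" is the grip in N (left out, the last holds). Time passes only in rows, so rows that repeat a pose let the fingers close. It gives the time, the measured TCP pose, the force, the opening and the grip force at its end, in the units of the state.
- r.get_obs(): the state, without advancing time (a new reading comes with each control period).
- r.capture(name): name is "scene" or "top" or "wrist"; returns a dict with "pixels" (400x640x3 uint8, red, green, blue), "mtx" (3x3 intrinsics, pixels), "R" (3x3) and "t" (3): a world point X has camera coordinates R X + t; the wrist camera has in their place "tool_from_camera" (4x4, takes a point from camera to tool coordinates, whose origin is the TCP and whose axes are the flange's). Camera axes: x right, y down, z forward; pixel columns grow to the right and rows downward; lengths in m; the calibration is good to about 2 mm. A picture is of the moment at which its call begins: read the wrist's pose just before it. There is no depth.
- r.close_job(): hands the job in; it is judged then, once.
The state is a dict: "t": time; "q": joint angles; "joint_velocities": joint speeds; "joint_torque": joint torques, N m; "position": TCP position; "eef_rot": TCP orientation; "force": force on the tool from outside, world axes, zero at the start; "torque": the same for the moment, N m; "grip_width": finger opening in m; "gripper_force": force on a finger pad.
Only numpy, scipy, OpenCV 4.12 (cv2) and the standard library are available. Lean on these libraries where they do the work, as an engineer would, in place of code of your own. Each camera call takes 0.05 s, during which the arm holds its last target. There are 200 camera calls.

### The job

The heavy oil tin has to stand on the drip tray, between the vinegar bottle and the steel shaker. Do not lift it clear: with its top handle tip it back onto its near bottom edge and walk it up to the tray on its two near corners - first swing one near corner a good 4 to 5 cm forward while the other stays planted, then swing the other one past it - then rock it forward over the lip and walk it on until it stands flat inside the lip, roughly square with the tray. Let go of it, never let it lean far over, and leave everything else on the bench where it is.

Things in the scene. Friction and masses are not known exactly. Their poses are not given: they have to be found in the camera images.
- tin: green rectangular oil tin with yellow panels, a red disc on both wide faces and a red spout cap on top, 86 (x) x 140 (y) x 200 mm high, 1.6 to 2.5 kg; origin at the centre of its underside, z up, x to its far wide face (within 0.5 rad of pointing away from the robot), y to the left. Cap: 26 mm across, 16 mm high, at (26, 50) mm
- tin_handle (a point): centre of the tin's rigid black handle, 234 mm above the underside's centre: a bar 16 (x) x 84 (y) x 16 (z) mm along the tin's y, on two posts 12 mm wide at y = +-36 mm, 26 mm free between bar and tin top; it pinches well across x
- tin_near_left (a point): the tin's near left bottom corner, at (-43, 70, 0) mm in the tin's frame
- tin_near_right (a point): the tin's near right bottom corner, at (-43, -70, 0) mm in the tin's frame
- tin_far_left (a point): the tin's far left bottom corner, at (43, 70, 0) mm in the tin's frame
- tin_far_right (a point): the tin's far right bottom corner, at (43, -70, 0) mm in the tin's frame
- tray: drip tray fixed to the bench, 180 (x) x 380 (y) mm outside, blue floor 2 mm above the bench, bright lip all round 7 mm above the bench and 5 mm wide (inside 170 x 370 mm); origin at the centre of its underside, on the bench (z = 0), x pointing away from the robot (within 0.2 rad), y to the left. The tin starts on the bench before its near lip
- vinegar: amber vinegar bottle, 60 mm across, 200 mm high, loose, stands near one end of the tray; origin at the centre of its underside
- shaker: steel shaker, 52 mm across, 102 mm high, loose, stands near the other end of the tray; origin at the centre of its underside
- tub: white tub with green lid, 118 x 118 x 80 mm, loose, on the bench; origin at the centre of its underside
- sauce: red squeeze bottle, 64 mm across, 180 mm high, loose, on the bench; origin at the centre of its underside
- tomatoes: can with red label, 100 mm across, 115 mm high, loose, on the bench; origin at the centre of its underside
- spatula: spatula 260 mm long lying on the bench to the right, loose; origin on the bench under its middle

How it is judged:
By the outcome, as a careful person would: the job done as asked, in the order asked, and still so for the second after the job is handed in, with the robot touching nothing.
It also fails if it takes over 58 s, if anything falls off the work surface, if the arm or the gripper's body presses on something with over 40 N, if the wrist force passes 120 N, or if a joint passes its speed limit or range.

## Working session

There is one attempt and no reset: what is moved stays moved. The work goes in short steps, Python scripts to look and compute and a tool call to move; the robot and the scene stay as the last step left them, time stands still between calls to the robot, and variables do not carry over. Pictures are saved under pics/ and viewed, at most 10 in all, crops included, and the job is handed in when it is done.

Besides the shell and the picture viewer there is one more tool, called after "Call:" as name(argument=value, ...) on one line, values as JSON. move_arm: Moves the arm, as the interface text tells. Its arguments: {"type":"object","properties":{"series":{"type":"array","items":{"type":"number"}},"grip_force":{"type":"number"}},"required":["series"]}

```bash
mkdir -p pics; ls; cat > h.py <<'E'
import numpy as np,cv2
from plant import r
def cap(n,f=None):
    c=r.capture(n)
    if f: cv2.imwrite('pics/'+f,cv2.cvtColor(c['pixels'],cv2.COLOR_RGB2BGR))
    return c
def ray(c,uv,z):
    d=c['R'].T@np.linalg.solve(c['mtx'],[uv[0],uv[1],1]); o=-c['R'].T@c['t']
    return o+d*(z-o[2])/d[2]
E
python3 - <<'E'
from h import *
for n in('scene','top'):
    c=cap(n,n+'0.png'); print(n,np.round(-c['R'].T@c['t'],3),np.round(c['R'],2).tolist(),c['mtx'].tolist())
    np.savez(n+'0.npz',**c)
o=r.get_obs(); print(o['t'],o['position'],np.round(o['eef_rot'],3),o['force'])
E
```

```text
pics
scene [1.01  0.761 0.769] [[-0.86, 0.51, 0.02], [0.26, 0.48, -0.84], [-0.44, -0.72, -0.54]] [[441.26359840212984, 0.0, 318.7479250899662], [0.0, 441.26359840212984, 202.9966829523315], [0.0, 0.0, 1.0]]
top [ 0.473 -0.077  1.451] [[0.01, -1.0, -0.0], [-1.0, -0.01, -0.03], [0.03, 0.0, -1.0]] [[459.71577696354126, 0.0, 314.3211624779789], [0.0, 459.71577696354126, 203.03613262543453], [0.0, 0.0, 1.0]]
0.1 [0.13110877 0.50797463 0.22059926] [[-0.968  0.25  -0.001]
 [ 0.25   0.968 -0.001]
 [ 0.    -0.001 -1.   ]] [0.29228156 0.28420086 0.02217658]
```

View pics/top0.png

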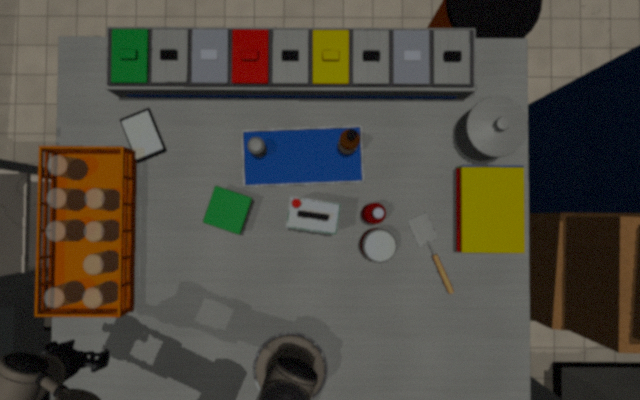

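View pics/scene0.png

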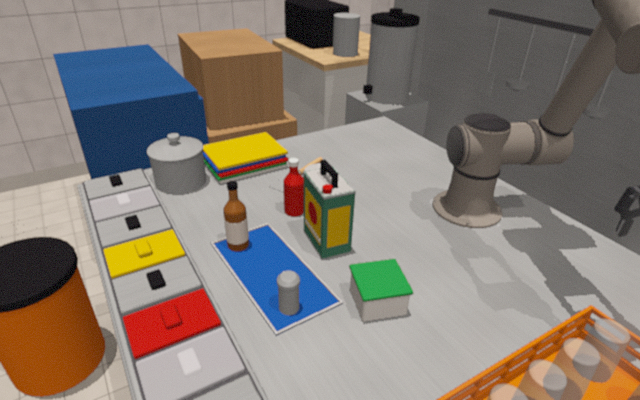

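The top view shows the tin top at (313,216) with its dark handle, the tray at (302,156), the shaker at (257,147), vinegar at (348,142), tub at (228,210), sauce at (373,213) and tomatoes at (379,245). The scene view confirms the tin is upright before the tray.

```bash
python3 - <<'E'
from h import *
c=dict(np.load('top0.npz')); im=c['pixels']; hsv=cv2.cvtColor(im,cv2.COLOR_RGB2HSV); H,S,V=[hsv[...,i].astype(int) for i in range(3)]
def blob(m,box):
    k=np.zeros(m.shape,np.uint8); x0,y0,x1,y1=box; k[y0:y1,x0:x1]=m[y0:y1,x0:x1]
    cs,_=cv2.findContours(k,0,2); return max(cs,key=cv2.contourArea)
def show(n,ct,z):
    b=cv2.minAreaRect(ct); p=np.array([ray(c,q,z)[:2] for q in cv2.boxPoints(b)])
    ctr=ray(c,b[0],z)[:2]; e=p[1]-p[0],p[2]-p[1]; L=[np.linalg.norm(v) for v in e]; l=e[int(L[1]>L[0])]
    print(n,np.round(b[0],1),'ctr',ctr.round(4),'sides',np.round(L,3),'long-axis ang from y',round(float(np.arctan(-l[0]/l[1])),3),p.round(3).tolist())
show('handle',blob(V<45,(292,205,335,228)),.242)
show('tray',blob((S>120)&(H>100)&(H<125),(235,120,370,192)),.005)
show('tintop',blob((S<60)&(V>130)|(V<45)|(S>150)&(H<10),(286,195,341,231)) if 0 else blob((V>165)|(V<45),(286,195,341,232)),.2)
show('tub',blob((S>120)&(H>45)&(H<80),(195,180,260,240)),.08)
show('cap',blob((S>150)&((H<8)|(H>172)),(286,195,305,210)),.21)
show('sauce',blob((S>150)&((H<8)|(H>172)),(355,195,392,232)),.12)
for n,uv,z in(('shaker',(257,147),.1),('vinegar',(349,141),.19),('saucecap',(376,213),.18),('tomtop',(380,245),.115)): print(n,ray(c,uv,z).round(3))
big=cv2.resize(im[110:270,180:400],None,fx=3.6,fy=3.6,interpolation=cv2.INTER_CUBIC); cv2.imwrite('pics/crop.png',big[...,::-1])
s=dict(np.load('scene0.npz'))['pixels'][150:330,190:430]; cv2.imwrite('pics/crops.png',cv2.resize(s,None,fx=3.3,fy=3.3)[...,::-1])
E
```

```text
handle [313.  215.2] ctr [ 0.4793 -0.0694] sides [0.011 0.075] long-axis ang from y -0.13 [[0.478, -0.031], [0.49, -0.033], [0.48, -0.107], [0.469, -0.106]]
tray [302.2 155.8] ctr [ 0.6676 -0.0326] sides [0.367 0.165] long-axis ang from y 0.045 [[0.742, 0.154], [0.759, -0.212], [0.594, -0.219], [0.577, 0.146]]
tintop [313.  215.2] ctr [ 0.4795 -0.0691] sides [0.012 0.078] long-axis ang from y -0.13 [[0.479, -0.03], [0.49, -0.031], [0.48, -0.108], [0.469, -0.107]]
tub [227.5 209.6] ctr [0.4951 0.187 ] sides [0.114 0.117] long-axis ang from y -0.316 [[0.459, 0.26], [0.568, 0.225], [0.531, 0.114], [0.423, 0.149]]
cap [296. 203.] ctr [ 0.5121 -0.0231] sides [0.016 0.016] long-axis ang from y -1.564 [[0.52, -0.015], [0.52, -0.031], [0.504, -0.031], [0.504, -0.015]]
sauce [372.2 213.2] ctr [ 0.4867 -0.2398] sides [0.06  0.057] long-axis ang from y 0.106 [[0.512, -0.207], [0.518, -0.267], [0.462, -0.273], [0.455, -0.213]]
shaker [0.68  0.098 0.1  ]
vinegar [ 0.684 -0.167  0.19 ]
saucecap [ 0.487 -0.243  0.18 ]
tomtop [ 0.395 -0.263  0.115]
```

View pics/crop.png

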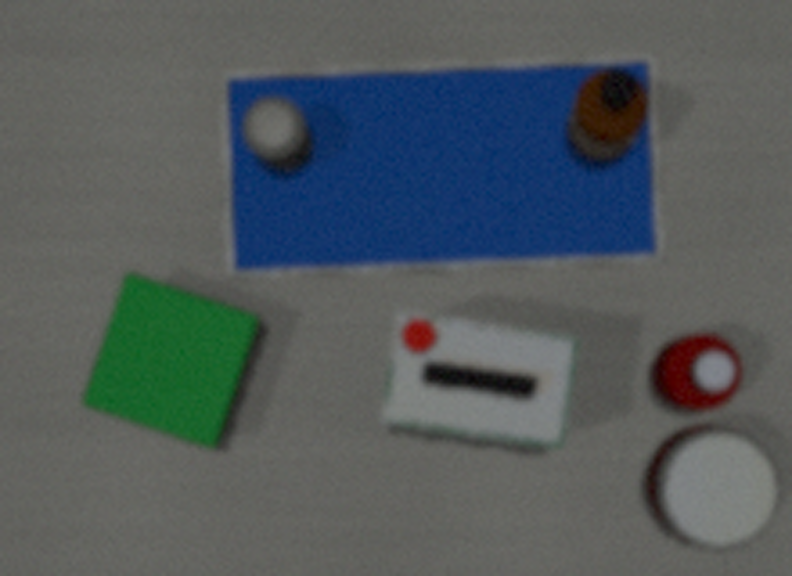

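```bash
cat >> h.py <<'E'
import json
from scipy.spatial.transform import Rotation as Ro
def T(R,p): M=np.eye(4); M[:3,:3]=R; M[:3,3]=p; return M
def meas(): o=r.get_obs(); return T(np.array(o['eef_rot']),np.array(o['position']))
def rows(targets,claw,cmd,save=True):
    "tool-frame rows (m, deg) from commanded pose cmd; saves the resulting commanded pose"
    out=[]
    for M in targets:
        D=np.linalg.inv(cmd)@M
        out.append(np.r_[np.round(D[:3,3]*2000)/2000,np.round(Ro.from_matrix(D[:3,:3]).as_rotvec(degrees=True),1),claw]+0.)
    print('['+', '.join(f'{v:g}' for x in out for v in x)+']')
    x=out[-1]; np.save('cmd.npy',cmd@T(Ro.from_rotvec(x[3:6],degrees=True).as_matrix(),x[:3])) if save else 0
def tooldown(yaw): # tool x along tin y, tool y along tin x
    return np.array([[-np.sin(yaw),np.cos(yaw),0],[np.cos(yaw),np.sin(yaw),0],[0,0,-1.]])
E
python3 - <<'E'
from h import *
m=meas(); print(np.round(m,3))
G=T(tooldown(-.13),[.4795,-.0695,.32]); 
D=np.linalg.inv(m)@G; print(Ro.from_matrix(D[:3,:3]).as_rotvec(degrees=True))
rv=Ro.from_matrix(D[:3,:3]).as_rotvec()
def f(s,z): return T(m[:3,:3]@Ro.from_rotvec(rv*s).as_matrix(),np.r_[m[:2,3]*(1-s)+G[:2,3]*s,z])
rows([f(s,z) for s,z in zip(np.linspace(0.05,.77,10),[.25,.28,.31]+[.32]*7)],1,m,False)
E
```

```text
[[-0.968  0.25  -0.001  0.131]
 [ 0.25   0.968 -0.001  0.508]
 [ 0.    -0.001 -1.     0.221]
 [ 0.     0.     0.     1.   ]]
[-7.52255501e-02  4.58459421e-02  8.29646310e+01]
[-0.024, -0.0235, -0.0295, 0, 0, 4.1, 1, -0.0625, -0.0615, -0.0595, 0, 0, 10.8, 1, -0.101, -0.099, -0.0895, 0, 0, 17.4, 1, -0.1395, -0.137, -0.099, 0, 0, 24.1, 1, -0.178, -0.175, -0.099, 0, 0, 30.7, 1, -0.217, -0.2125, -0.099, 0, 0, 37.3, 1, -0.2555, -0.2505, -0.099, 0, 0, 44, 1, -0.294, -0.288, -0.099, 0, 0, 50.6, 1, -0.3325, -0.326, -0.099, -0.1, 0, 57.2, 1, -0.371, -0.3635, -0.099, -0.1, 0, 63.9, 1]
```

Call:
move_arm(series=[-0.024,-0.024,-0.03,0,0,4,1,-0.062,-0.061,-0.06,0,0,11,1,-0.101,-0.099,-0.09,0,0,17.5,1,-0.139,-0.137,-0.1,0,0,24,1,-0.178,-0.175,-0.1,0,0,31,1,-0.217,-0.213,-0.1,0,0,37,1,-0.255,-0.25,-0.1,0,0,44,1,-0.294,-0.288,-0.1,0,0,51,1,-0.332,-0.326,-0.1,0,0,57,1,-0.371,-0.363,-0.1,0,0,64,1])

```text
t: 1.35
position: [0.4002, 0.0624, 0.3211]
eef_rot: [[-0.196, 0.981, -0.0], [0.981, 0.196, 0.0], [0.0, 0.0, -1.0]]
force: [0.4, 1.3, 0.3]
grip_width: 0.0854
gripper_force: 0.0
```

```bash
python3 - <<'E'
from h import *
m=meas(); print(np.round(m,3))
G=T(tooldown(-.13),[.4795,-.0695,.32])
D=np.linalg.inv(m)@G; rv=Ro.from_matrix(D[:3,:3]).as_rotvec()
rows([T(m[:3,:3]@Ro.from_rotvec(rv*s).as_matrix(),m[:3,3]*(1-s)+G[:3,3]*s) for s in (.33,.67,1,1,1)],1,m)
E
```

```text
[[-0.196  0.981 -0.     0.4  ]
 [ 0.981  0.196  0.     0.062]
 [ 0.     0.    -1.     0.321]
 [ 0.     0.     0.     1.   ]]
[-0.048, 0.017, 0.0005, 0, 0, 6.2, 1, -0.097, 0.035, 0.0005, 0, 0, 12.5, 1, -0.145, 0.052, 0.001, 0, 0, 18.7, 1, -0.145, 0.052, 0.001, 0, 0, 18.7, 1, -0.145, 0.052, 0.001, 0, 0, 18.7, 1]
```

Call:
move_arm(series=[-0.048,0.017,0,0,0,6,1,-0.097,0.035,0,0,0,12.5,1,-0.145,0.052,0.001,0,0,18.7,1,-0.145,0.052,0.001,0,0,18.7,1])

```text
t: 1.85
position: [0.4804, -0.0702, 0.3188]
eef_rot: [[0.13, 0.992, -0.002], [0.992, -0.13, 0.0], [-0.0, -0.002, -1.0]]
force: [0.2, -0.6, -0.2]
grip_width: 0.0855
gripper_force: 0.0
```

```bash
python3 - <<'E'
from h import *
m=meas(); print(np.round(m,4))
c=cap('wrist','w1.png'); K=c['mtx']; X=c['tool_from_camera']; np.savez('w1.npz',m=m,**c)
W=m@X; im=c['pixels']; hsv=cv2.cvtColor(im,cv2.COLOR_RGB2HSV)
def wr(uv,z):
    d=W[:3,:3]@np.linalg.solve(K,[*uv,1]); return W[:3,3]+d*(z-W[2,3])/d[2]
print(np.round(W,3).tolist())
k=(hsv[...,2]<45).astype(np.uint8)
cs,_=cv2.findContours(k,0,2)
for ct in cs:
    if cv2.contourArea(ct)>400:
        b=cv2.minAreaRect(ct); print(np.round(b[0],1),np.round(b[1],1),round(b[2],1),wr(b[0],.242).round(4), [wr(q,.242)[:2].round(4).tolist() for q in cv2.boxPoints(b)])
E
```

```text
[[ 1.295e-01  9.916e-01 -2.100e-03  4.804e-01]
 [ 9.916e-01 -1.295e-01  2.000e-04 -7.020e-02]
 [-1.000e-04 -2.100e-03 -1.000e+00  3.188e-01]
 [ 0.000e+00  0.000e+00  0.000e+00  1.000e+00]]
[[0.991, -0.125, -0.038, 0.49], [-0.131, -0.954, -0.269, -0.003], [-0.003, 0.272, -0.962, 0.472], [0.0, 0.0, 0.0, 1.0]]
[558.1 264.6] [37.4 29.1] 33.7 [ 0.6657 -0.1459  0.242 ] [[0.6472, -0.145], [0.6585, -0.1254], [0.6843, -0.1468], [0.6733, -0.1673]]
[319.5 287. ] [224. 639.] 90.0 [ 0.4745 -0.1413  0.242 ] [[0.2522, -0.0183], [0.7191, -0.0796], [0.749, -0.2932], [0.1686, -0.2185]]
[314.5 186.5] [85. 19.] 90.0 [ 0.4815 -0.0572  0.242 ] [[0.4789, -0.0252], [0.4924, -0.027], [0.4844, -0.0916], [0.4698, -0.0897]]
```

View pics/w1.png

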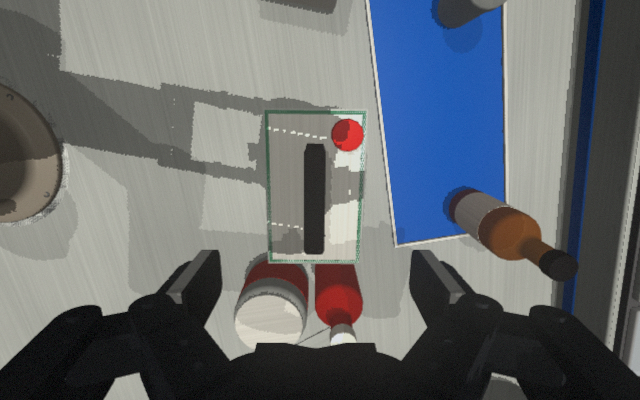

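The wrist view shows the handle lined up between the open fingers (columns 304-325, rows 143-254), with the tin top spanning (266,111) to (358,262). The yaw matches the tool, so I descend and pinch.

```bash
python3 - <<'E'
from h import *
z=np.load('w1.npz'); W=z['m']@z['tool_from_camera']; K=z['mtx']
def wr(uv,h):
    d=W[:3,:3]@np.linalg.solve(K,[*uv,1]); return (W[:3,3]+d*(h-W[2,3])/d[2]).round(4)
print(wr((304,199),.242),wr((325,199),.242),wr((314.5,145),.242),wr((314,253),.242))
p=np.array([wr(u,.2) for u in((266,111),(365,111),(358,262),(269,263))]); print(p,p.mean(0))
E
```

```text
[ 0.4724 -0.0657  0.242 ] [ 0.4881 -0.0678  0.242 ] [ 0.4855 -0.0268  0.242 ] [ 0.474  -0.1107  0.242 ]
[[ 0.4487  0.0016  0.2   ]
 [ 0.5297 -0.0091  0.2   ]
 [ 0.5111 -0.145   0.2   ]
 [ 0.4276 -0.1352  0.2   ]] [ 0.479275 -0.071925  0.2     ]
```

Call:
move_arm(series=[0,0,0.03,0,0,0,1,0,0,0.06,0,0,0,1,0,0,0.08,0,0,0,1,0,0,0.08,0,0,0,0,0,0,0.08,0,0,0,0,0,0,0.08,0,0,0,0,0,0,0.08,0,0,0,0], grip_force=110)

```text
t: 2.78
position: [0.4798, -0.0676, 0.2409]
eef_rot: [[0.125, 0.992, 0.001], [0.992, -0.125, -0.0], [-0.0, 0.001, -1.0]]
force: [-0.8, 1.0, -0.2]
grip_width: 0.0119
gripper_force: 0.0
```

```bash
python3 - <<'E'
from h import *
c=cap('wrist','w2.png'); o=r.get_obs(); print({k:np.round(o[k],4).tolist() for k in('position','force','torque','grip_width','gripper_force')})
E
```

```text
{'position': [0.4798, -0.0677, 0.2407], 'force': [0.4912, -0.2822, 0.095], 'torque': [-0.0391, -0.0174, -0.0212], 'grip_width': 0.0049, 'gripper_force': 0.0}
```

View pics/w2.png

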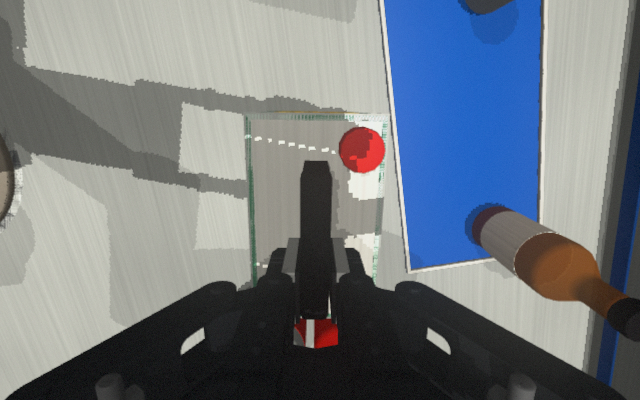

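The picture shows the fingers on both sides of the bar (columns 300-332, row 260). The opening was still changing, so I give it a moment to settle.

Call:
move_arm(series=[0,0,0,0,0,0,0,0,0,0,0,0,0,0,0,0,0,0,0,0,0], grip_force=110)

```text
t: 3.2
position: [0.4796, -0.0677, 0.2402]
eef_rot: [[0.125, 0.992, -0.0], [0.992, -0.125, 0.0], [0.0, -0.0, -1.0]]
force: [-0.4, -0.7, -1.6]
grip_width: -0.0001
gripper_force: 0.0
```

```bash
python3 - <<'E'
from h import *
c=cap('wrist','w3.png'); o=r.get_obs(); print({k:np.round(o[k],4).tolist() for k in('position','force','torque','grip_width','gripper_force')})
E
```

```text
{'position': [0.4796, -0.0676, 0.2402], 'force': [-0.7918, -0.5262, 0.414], 'torque': [-0.0066, 0.0526, 0.0043], 'grip_width': 0.0002, 'gripper_force': 0.0}
```

View pics/w3.png

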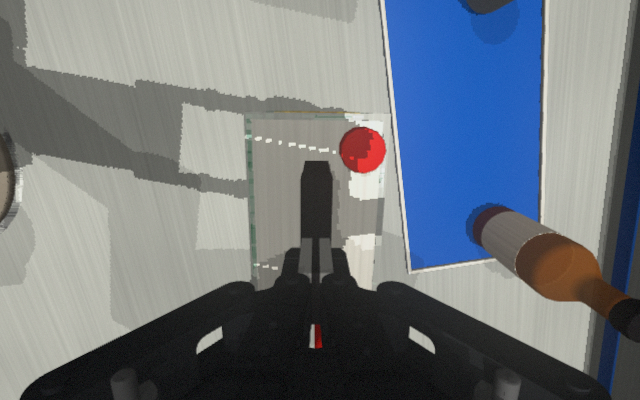

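The picture shows the fingers fully shut over the bar (tips at row 238, columns 300-332), so nothing is held and nothing was touched. I check where the fingertips really are.

```bash
python3 - <<'E'
from h import *
z=np.load('w1.npz'); X=z['tool_from_camera']; K=z['mtx']; Xi=np.linalg.inv(X); print(X.round(3).tolist())
def pj(p): q=K@(Xi@np.r_[p,1])[:3]; return (q[:2]/q[2]).round(1),q[2].round(3)
for h in(-.02,0,.006,.012,.025): print(h,pj([0,0,h]),pj([.011,0,h]))
m=meas(); 
for lab,w in(('bar +end',[.4845,-.0275,.242]),('bar -end',[.474,-.111,.242])): print(lab,pj((np.linalg.inv(m)@np.r_[w,1])[:3]))
E
```

```text
[[-0.001, -0.962, -0.272, 0.068], [1.0, -0.001, -0.001, 0.0], [0.001, -0.272, 0.962, -0.153], [0.0, 0.0, 0.0, 1.0]]
-0.02 (array([314.8, 263. ]), np.float64(0.146)) (array([314.8, 240.9]), np.float64(0.143))
0 (array([314.9, 245.2]), np.float64(0.166)) (array([314.9, 225.4]), np.float64(0.163))
0.006 (array([314.9, 240.6]), np.float64(0.171)) (array([314.9, 221.4]), np.float64(0.168))
0.012 (array([314.9, 236.3]), np.float64(0.177)) (array([314.9, 217.7]), np.float64(0.174))
0.025 (array([315., 228.]), np.float64(0.19)) (array([314.9, 210.5]), np.float64(0.187))
bar +end (array([314.4, 169.4]), np.float64(0.153))
bar -end (array([314.8, 319.3]), np.float64(0.176))
```

```bash
python3 - <<'E'
from h import *
c=cap('scene'); K,R,t=c['mtx'],c['R'],c['t']; m=meas()
def pj(p): q=K@(R@p+t); return (q[:2]/q[2])
x0,y0,f=260,90,4
for n,h in(('TCP',0),('tip',.025)): print(n,((pj(m[:3,3]+m[:3,2]*h)-[x0,y0])*f).round(0))
for z in(.2,.226,.242): print(z,((pj(np.array([.4795,-.0695,z]))-[x0,y0])*f).round(0))
cv2.imwrite('pics/s1.png',cv2.resize(c['pixels'][y0:y0+150,x0:x0+150],None,fx=f,fy=f,interpolation=2)[...,::-1])
E
```

```text
TCP [276. 307.]
tip [275. 341.]
0.2 [273. 360.]
0.226 [274. 325.]
0.242 [275. 303.]
```

View pics/s1.png

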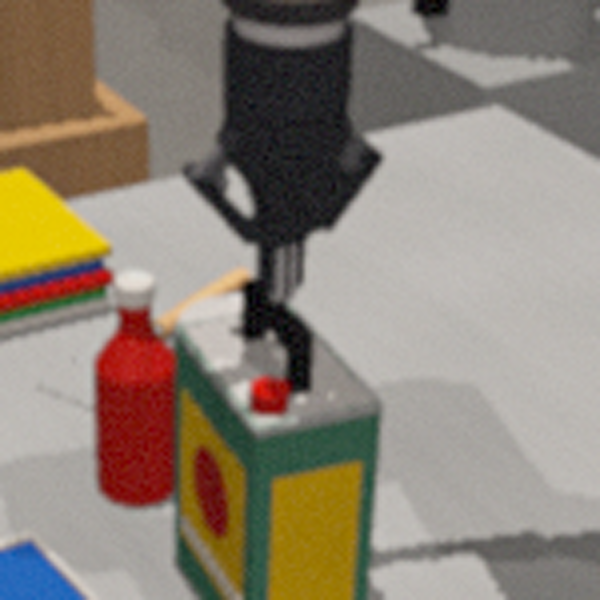

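The scene crop shows the shut fingertips ending at about (285,300), just on top of the bar, although the readings would put them near row 341. The fingers are therefore about 30 mm higher than the stated TCP geometry implies. I open, go about 33 mm lower and close again.

Call:
move_arm(series=[0,0,0,0,0,0,1,-0.002,0,0,0,0,0,1,-0.002,0,0,0,0,0,1,-0.002,0,0.011,0,0,0,1,-0.002,0,0.022,0,0,0,1,-0.002,0,0.033,0,0,0,1,-0.002,0,0.033,0,0,0,0,-0.002,0,0.033,0,0,0,0,-0.002,0,0.033,0,0,0,0,-0.002,0,0.033,0,0,0,0], grip_force=110)

```text
t: 4.55
position: [0.4795, -0.0696, 0.2079]
eef_rot: [[0.125, 0.992, 0.001], [0.992, -0.125, -0.0], [-0.0, 0.001, -1.0]]
force: [-2.9, 0.9, -3.8]
grip_width: 0.0139
gripper_force: 108.2
```

Call:
move_arm(series=[0,0,0,0,0,0,0,0,0,0,0,0,0,0,0,0,0,0,0,0,0], grip_force=110)

```text
t: 4.92
position: [0.4794, -0.0697, 0.2078]
eef_rot: [[0.125, 0.992, 0.001], [0.992, -0.125, -0.0], [-0.0, 0.001, -1.0]]
force: [-2.0, -0.1, 5.8]
grip_width: 0.0141
gripper_force: 108.4
```

```bash
python3 - <<'E'
from h import *
cw=cap('wrist'); c=cap('scene'); o=r.get_obs(); print({k:np.round(o[k],4).tolist() for k in('position','eef_rot','force','torque','grip_width','gripper_force')})
a=cv2.resize(c['pixels'][110:210,280:380],(400,400),interpolation=2); b=cv2.resize(cw['pixels'][100:340,200:440],(400,400))
cv2.imwrite('pics/g1.png',np.hstack([a,b])[...,::-1])
E
```

```text
{'position': [0.4794, -0.0697, 0.2078], 'eef_rot': [[0.1255, 0.9921, 0.0007], [0.9921, -0.1255, -0.0001], [-0.0, 0.0007, -1.0]], 'force': [-2.2498, 1.293, 5.2279], 'torque': [0.0132, 0.3969, -0.2964], 'grip_width': 0.0138, 'gripper_force': 108.3593}
```

View pics/g1.png

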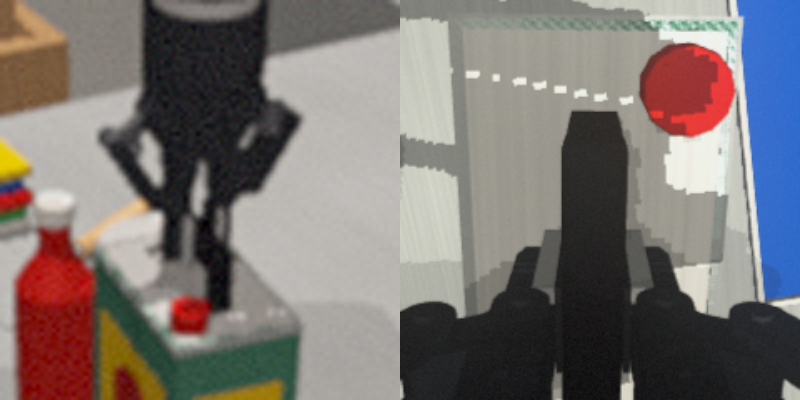

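The tin is gripped: 108 N on the pads, which sit on both sides of the bar. Now I set up the walk planner and the first tilt.

```bash
cat >> h.py <<'E'
C={'NL':[-.043,.07,0],'NR':[-.043,-.07,0],'FL':[.043,.07,0],'FR':[.043,-.07,0]}
TR=T(Ro.from_euler('z',.045).as_matrix(),[.6676,-.0326,0])   # tray
def tin(yaw,tilt,roll,cn,pw):  # tilt>0 back; roll<0 lifts the right side
    R=Ro.from_euler('ZYX',[yaw,-tilt,roll]).as_matrix(); return T(R,np.array(pw)-R@np.array(C[cn]))
def tinof(tool,G): return tool@np.linalg.inv(G)
def rep(M,s=''):
    e=Ro.from_matrix(M[:3,:3]).as_euler('ZYX'); Q=np.linalg.inv(TR)@M
    print(s,'yaw-tray %.3f tilt %.3f roll %.3f'%(e[0]-.045,-e[1],e[2]),{k:((Q@np.r_[v,1])[:3]*1000).round(0).tolist() for k,v in C.items()})
E
python3 - <<'E'
from h import *
m=meas(); P=T(Ro.from_euler('z',-.1258).as_matrix(),[.4793,-.0698,0]); G=np.linalg.inv(P)@m; np.save('G.npy',G); rep(P)
p=(P@np.r_[C['NL'],1])[:3]; p[2]=-.001
rows([tin(-.1258,a,0,'NL',p)@G for a in(.03,.06,.09,.12,.15,.16,.16)],0,m)
E
```

```text
yaw-tray -0.171 tilt -0.000 roll 0.000 {'NL': [-220.0, 48.0, 0.0], 'NR': [-244.0, -90.0, 0.0], 'FL': [-136.0, 33.0, 0.0], 'FR': [-159.0, -105.0, 0.0]}
[0, -0.0065, 0, -1.7, 0, 0, 0, 0, -0.0125, -0.001, -3.4, 0, 0, 0, 0, -0.019, -0.002, -5.2, 0, 0, 0, 0, -0.025, -0.0025, -6.9, 0, 0, 0, 0, -0.0315, -0.003, -8.6, 0, 0, 0, 0, -0.0335, -0.003, -9.2, 0, 0, 0, 0, -0.0335, -0.003, -9.2, 0, 0, 0]
```

Call:
move_arm(series=[0,-0.0065,0,-1.7,0,0,0,0,-0.0125,-0.001,-3.4,0,0,0,0,-0.019,-0.002,-5.2,0,0,0,0,-0.025,-0.0025,-6.9,0,0,0,0,-0.0315,-0.003,-8.6,0,0,0,0,-0.0335,-0.003,-9.2,0,0,0,0,-0.0335,-0.003,-9.2,0,0,0])

```text
t: 5.9
position: [0.4472, -0.0654, 0.2118]
eef_rot: [[0.126, 0.979, 0.163], [0.992, -0.124, -0.02], [0.0, 0.164, -0.986]]
force: [0.7, 2.5, 7.6]
grip_width: 0.014
gripper_force: 109.2
```

```bash
cat > chk.py <<'E'
from h import *
o=r.get_obs(); m=meas(); c=np.load('cmd.npy'); G=np.load('G.npy')
print('t',o['t'],'F',np.round(o['force'],1),'M',np.round(o['torque'],2),'grip',o['gripper_force'],'cmd-meas mm',((c-m)[:3,3]*1000).round(1), 'rot',Ro.from_matrix(c[:3,:3].T@m[:3,:3]).as_rotvec(degrees=True).round(2))
rep(tinof(m,G),'meas'); rep(tinof(c,G),'cmd')
E
python3 chk.py
```

```text
t 5.9 F [0.7 2.5 7.6] M [ 0.35  0.1  -0.23] grip 109.24514651298523 cmd-meas mm [-1.1 -0.  -1. ] rot [-0.22  0.01  0.01]
meas yaw-tray -0.171 tilt 0.164 roll 0.000 {'NL': [-218.0, 47.0, -0.0], 'NR': [-242.0, -90.0, -0.0], 'FL': [-134.0, 33.0, 14.0], 'FR': [-158.0, -105.0, 14.0]}
cmd yaw-tray -0.171 tilt 0.161 roll 0.000 {'NL': [-220.0, 48.0, -1.0], 'NR': [-244.0, -90.0, -1.0], 'FL': [-136.0, 33.0, 13.0], 'FR': [-160.0, -105.0, 13.0]}
```

```bash
cat > swing.py <<'E'
import sys
from h import *
# usage: swing.py pivot yaw_end(tray-rel) tilt_end pz [roll] [n]
cn,ye,te,pz=sys.argv[1],float(sys.argv[2])+.045,float(sys.argv[3]),float(sys.argv[4])
rl=float(sys.argv[5]) if len(sys.argv)>5 else .07
c=np.load('cmd.npy'); G=np.load('G.npy'); P=tinof(c,G)
e=Ro.from_matrix(P[:3,:3]).as_euler('ZYX'); p=(P@np.r_[C[cn],1])[:3]
rl*= -1 if cn[1]=='L' else 1
S=[0,.07,.21,.35,.5,.65,.79,.93,1,1]; L=[.5,1,1,1,1,1,1,1,.5,0]
A=[(e[0]+(ye-e[0])*s, -e[1]+(te+e[1])*s, e[2]*(1-s)+rl*l, p[2]+(pz-p[2])*min(1,i/3)) for i,(s,l) in enumerate(zip(S,L),0)]
rows([tin(y,t,rr,cn,[p[0],p[1],z])@G for y,t,rr,z in A],0,c)
rep(tinof(np.load('cmd.npy'),G),'plan')
E
python3 swing.py NL .17 .16 -.001
```

```text
[0.0075, 0, -0.0025, 0, -2, 0, 0, 0.015, 0.0015, -0.004, 0, -3.8, -1.4, 0, 0.0155, 0.004, -0.004, -0.1, -3.4, -4, 0, 0.016, 0.0065, -0.0035, -0.2, -2.9, -6.7, 0, 0.017, 0.009, -0.003, -0.3, -2.4, -9.6, 0, 0.018, 0.012, -0.0025, -0.4, -2, -12.5, 0, 0.019, 0.0145, -0.0025, -0.5, -1.5, -15.2, 0, 0.02, 0.0165, -0.002, -0.6, -1.1, -17.9, 0, 0.014, 0.0205, 0.0005, -0.3, 1.1, -19.3, 0, 0.007, 0.0225, 0.0035, 0, 3.1, -19.3, 0]
plan yaw-tray 0.170 tilt 0.160 roll -0.001 {'NL': [-220.0, 47.0, -1.0], 'NR': [-196.0, -91.0, -1.0], 'FL': [-136.0, 62.0, 13.0], 'FR': [-113.0, -76.0, 13.0]}
```

Call:
move_arm(series=[0.0075,0,-0.0025,0,-2,0,0,0.015,0.0015,-0.004,0,-3.8,-1.4,0,0.0155,0.004,-0.004,-0.1,-3.4,-4,0,0.016,0.0065,-0.0035,-0.2,-2.9,-6.7,0,0.017,0.009,-0.003,-0.3,-2.4,-9.6,0,0.018,0.012,-0.0025,-0.4,-2,-12.5,0,0.019,0.0145,-0.0025,-0.5,-1.5,-15.2,0,0.02,0.0165,-0.002,-0.6,-1.1,-17.9,0,0.014,0.0205,0.0005,-0.3,1.1,-19.3,0,0.007,0.0225,0.0035,0,3.1,-19.3,0])

```text
t: 7.15
position: [0.471, -0.0617, 0.2118]
eef_rot: [[-0.214, 0.964, 0.16], [0.977, 0.211, 0.035], [-0.001, 0.164, -0.987]]
force: [-2.1, 11.3, 27.5]
grip_width: 0.0138
gripper_force: 112.3
```

```bash
python3 - <<'E'
from h import *
c=cap('top'); np.savez('top1.npz',**c); s=cap('scene')
a=cv2.resize(c['pixels'][120:250,190:410],None,fx=2.8,fy=2.8)[:,:400+216]; b=s['pixels'][120:330,200:430]
cv2.imwrite('pics/k1.png',np.vstack([cv2.resize(a,(500,300)),cv2.resize(b,(500,300))])[...,::-1])
E
python3 chk.py
```

```text
t 7.25 F [-1.7  7.4 12.3] M [ 1.07  0.64 -0.09] grip 109.88408836943563 cmd-meas mm [-1.1  0.  -0.8] rot [-0.15  0.11  0.09]
meas yaw-tray 0.169 tilt 0.163 roll 0.001 {'NL': [-218.0, 48.0, -0.0], 'NR': [-195.0, -90.0, -0.0], 'FL': [-135.0, 62.0, 14.0], 'FR': [-111.0, -76.0, 14.0]}
cmd yaw-tray 0.170 tilt 0.160 roll -0.001 {'NL': [-220.0, 47.0, -1.0], 'NR': [-196.0, -91.0, -1.0], 'FL': [-136.0, 62.0, 13.0], 'FR': [-113.0, -76.0, 13.0]}
```

View pics/k1.png

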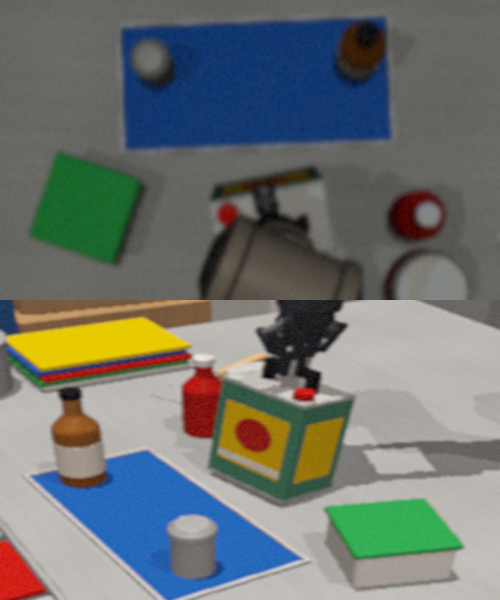

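The combined view shows the tin tipped back and turned to the left, right corner forward, with the neighbours undisturbed. Next I swing the left corner past it.

```bash
python3 swing.py NR -.2 .16 -.001
```

```text
[-0.0075, 0, -0.0025, 0, 2, 0, 0, -0.015, 0.0015, -0.004, 0, 3.8, 1.5, 0, -0.0155, 0.0045, -0.0035, -0.1, 3.3, 4.4, 0, -0.0165, 0.007, -0.0035, -0.2, 2.8, 7.3, 0, -0.0175, 0.01, -0.003, -0.3, 2.3, 10.5, 0, -0.0185, 0.013, -0.0025, -0.5, 1.8, 13.6, 0, -0.0195, 0.0155, -0.002, -0.6, 1.3, 16.5, 0, -0.021, 0.018, -0.0015, -0.7, 0.8, 19.5, 0, -0.015, 0.022, 0.001, -0.3, -1.4, 20.9, 0, -0.0085, 0.0245, 0.004, 0, -3.4, 21, 0]
plan yaw-tray -0.201 tilt 0.161 roll -0.000 {'NL': [-168.0, 46.0, -1.0], 'NR': [-196.0, -91.0, -1.0], 'FL': [-85.0, 29.0, 13.0], 'FR': [-113.0, -108.0, 13.0]}
```

Call:
move_arm(series=[-0.0075,0,-0.0025,0,2,0,0,-0.015,0.0015,-0.004,0,3.8,1.5,0,-0.0155,0.0045,-0.0035,-0.1,3.3,4.4,0,-0.0165,0.007,-0.0035,-0.2,2.8,7.3,0,-0.0175,0.01,-0.003,-0.3,2.3,10.5,0,-0.0185,0.013,-0.0025,-0.5,1.8,13.6,0,-0.0195,0.0155,-0.002,-0.6,1.3,16.5,0,-0.021,0.018,-0.0015,-0.7,0.8,19.5,0,-0.015,0.022,0.001,-0.3,-1.4,20.9,0,-0.0085,0.0245,0.004,0,-3.4,21,0])

```text
t: 8.5
position: [0.4965, -0.0641, 0.2116]
eef_rot: [[0.155, 0.975, 0.16], [0.988, -0.152, -0.027], [-0.002, 0.163, -0.987]]
force: [-2.4, -7.7, 20.7]
grip_width: 0.0138
gripper_force: 111.3
```

```bash
python3 chk.py;  python3 swing.py NL .33 .16 -.001
```

```text
t 8.5 F [-2.4 -7.7 20.7] M [-1.2   1.19  0.2 ] grip 111.29374645650387 cmd-meas mm [-0.8 -0.2 -0.7] rot [-0.11 -0.07 -0.05]
meas yaw-tray -0.200 tilt 0.163 roll -0.002 {'NL': [-167.0, 46.0, -1.0], 'NR': [-195.0, -91.0, -0.0], 'FL': [-84.0, 29.0, 13.0], 'FR': [-112.0, -108.0, 14.0]}
cmd yaw-tray -0.201 tilt 0.161 roll -0.000 {'NL': [-168.0, 46.0, -1.0], 'NR': [-196.0, -91.0, -1.0], 'FL': [-85.0, 29.0, 13.0], 'FR': [-113.0, -108.0, 13.0]}
[0.0075, 0, -0.0025, 0, -2, 0, 0, 0.015, 0.002, -0.004, -0.1, -3.7, -2.1, 0, 0.016, 0.006, -0.0035, -0.2, -3, -6.3, 0, 0.017, 0.01, -0.003, -0.4, -2.3, -10.5, 0, 0.019, 0.014, -0.002, -0.5, -1.5, -15, 0, 0.021, 0.018, -0.0015, -0.7, -0.8, -19.5, 0, 0.023, 0.0215, -0.001, -0.8, -0.1, -23.7, 0, 0.0255, 0.025, -0.0005, -0.9, 0.6, -27.9, 0, 0.0205, 0.03, 0.0025, -0.5, 2.9, -30, 0, 0.0145, 0.034, 0.0055, 0, 4.9, -30, 0]
plan yaw-tray 0.330 tilt 0.161 roll -0.000 {'NL': [-168.0, 46.0, -1.0], 'NR': [-123.0, -86.0, -1.0], 'FL': [-88.0, 74.0, 13.0], 'FR': [-42.0, -59.0, 13.0]}
```

Call:
move_arm(series=[0.0075,0,-0.0025,0,-2,0,0,0.015,0.002,-0.004,-0.1,-3.7,-2.1,0,0.016,0.006,-0.0035,-0.2,-3,-6.3,0,0.017,0.01,-0.003,-0.4,-2.3,-10.5,0,0.019,0.014,-0.002,-0.5,-1.5,-15,0,0.021,0.018,-0.0015,-0.7,-0.8,-19.5,0,0.023,0.0215,-0.001,-0.8,-0.1,-23.7,0,0.0255,0.025,-0.0005,-0.9,0.6,-27.9,0,0.0205,0.03,0.0025,-0.5,2.9,-30,0,0.0145,0.034,0.0055,0,4.9,-30,0])

```text
t: 9.75
position: [0.5308, -0.0538, 0.2124]
eef_rot: [[-0.368, 0.918, 0.147], [0.93, 0.363, 0.063], [0.005, 0.16, -0.987]]
force: [-19.6, 11.3, 41.8]
grip_width: 0.0142
gripper_force: 114.6
```

```bash
python3 chk.py;  python3 swing.py NR -.15 .17 -.001
```

```text
t 9.75 F [-19.6  11.3  41.8] M [1.92 3.2  0.36] grip 114.63848417624831 cmd-meas mm [ 1.2 -1.6 -1.4] rot [ 0.05  0.29 -0.08]
meas yaw-tray 0.331 tilt 0.160 roll 0.005 {'NL': [-170.0, 49.0, 1.0], 'NR': [-124.0, -83.0, 0.0], 'FL': [-89.0, 77.0, 14.0], 'FR': [-44.0, -56.0, 14.0]}
cmd yaw-tray 0.330 tilt 0.161 roll -0.000 {'NL': [-168.0, 46.0, -1.0], 'NR': [-123.0, -86.0, -1.0], 'FL': [-88.0, 74.0, 13.0], 'FR': [-42.0, -59.0, 13.0]}
[-0.0075, 0, -0.0025, 0, 2, 0, 0, -0.015, 0.0015, -0.004, -0.1, 3.7, 1.9, 0, -0.016, 0.005, -0.0035, -0.3, 3.1, 5.7, 0, -0.017, 0.0085, -0.003, -0.5, 2.4, 9.5, 0, -0.018, 0.012, -0.0025, -0.7, 1.8, 13.5, 0, -0.0195, 0.015, -0.002, -1, 1.1, 17.6, 0, -0.021, 0.018, -0.0015, -1.2, 0.4, 21.4, 0, -0.023, 0.021, -0.001, -1.4, -0.3, 25.2, 0, -0.0175, 0.026, 0.0015, -1, -2.6, 27.1, 0, -0.0115, 0.029, 0.0045, -0.5, -4.5, 27.1, 0]
plan yaw-tray -0.150 tilt 0.169 roll 0.000 {'NL': [-102.0, 52.0, -1.0], 'NR': [-123.0, -86.0, -1.0], 'FL': [-18.0, 40.0, 14.0], 'FR': [-39.0, -99.0, 14.0]}
```

```bash
python3 - <<'E'
from h import *
# undo the not-executed plan: restore cmd from the executed swing end
c=np.load('cmd.npy'); D=T(Ro.from_rotvec([-.5,-4.5,27.1],degrees=True).as_matrix(),[-.0115,.029,.0045]); np.save('cmd.npy',c@np.linalg.inv(D)); cap('top')
E
sed -i "s|^e=Ro|P[:3,3]*=1; pm=(tinof(meas(),G)@np.r_[C[cn],1])[:3]\ne=Ro|; s|^rl\*=|p[:2]=pm[:2]\nrl*=|" swing.py
python3 chk.py;  python3 swing.py NR -.15 .17 .001
```

```text
t 9.8 F [-13.6   7.   23.8] M [1.17 2.7  0.2 ] grip 111.88270865008235 cmd-meas mm [ 0.5 -0.6 -1.9] rot [ 0.    0.3  -0.04]
meas yaw-tray 0.330 tilt 0.160 roll 0.005 {'NL': [-169.0, 48.0, 1.0], 'NR': [-123.0, -84.0, 0.0], 'FL': [-89.0, 75.0, 15.0], 'FR': [-43.0, -57.0, 14.0]}
cmd yaw-tray 0.330 tilt 0.161 roll -0.000 {'NL': [-168.0, 46.0, -1.0], 'NR': [-123.0, -86.0, -1.0], 'FL': [-88.0, 74.0, 13.0], 'FR': [-42.0, -59.0, 13.0]}
[-0.0055, 0, -0.0025, 0, 2, 0, 0, -0.013, 0.0015, -0.005, -0.1, 3.7, 1.9, 0, -0.014, 0.005, -0.005, -0.3, 3.1, 5.7, 0, -0.015, 0.0085, -0.005, -0.5, 2.4, 9.5, 0, -0.0165, 0.012, -0.0045, -0.7, 1.8, 13.5, 0, -0.018, 0.0155, -0.004, -1, 1.1, 17.6, 0, -0.0195, 0.0185, -0.0035, -1.2, 0.4, 21.4, 0, -0.0215, 0.021, -0.003, -1.4, -0.3, 25.2, 0, -0.016, 0.026, -0.0005, -1, -2.6, 27.1, 0, -0.0095, 0.0295, 0.0025, -0.5, -4.5, 27.1, 0]
plan yaw-tray -0.150 tilt 0.169 roll 0.000 {'NL': [-102.0, 54.0, 1.0], 'NR': [-123.0, -84.0, 1.0], 'FL': [-19.0, 42.0, 16.0], 'FR': [-40.0, -97.0, 16.0]}
```

Call:
move_arm(series=[-0.0055,0,-0.0025,0,2,0,0,-0.013,0.0015,-0.005,-0.1,3.7,1.9,0,-0.014,0.005,-0.005,-0.3,3.1,5.7,0,-0.015,0.0085,-0.005,-0.5,2.4,9.5,0,-0.0165,0.012,-0.0045,-0.7,1.8,13.5,0,-0.018,0.0155,-0.004,-1,1.1,17.6,0,-0.0195,0.0185,-0.0035,-1.2,0.4,21.4,0,-0.0215,0.021,-0.003,-1.4,-0.3,25.2,0,-0.016,0.026,-0.0005,-1,-2.6,27.1,0,-0.0095,0.0295,0.0025,-0.5,-4.5,27.1,0])

```text
t: 11.05
position: [0.5631, -0.0497, 0.216]
eef_rot: [[0.104, 0.98, 0.171], [0.995, -0.104, -0.013], [0.005, 0.171, -0.985]]
force: [-8.3, 15.5, 26.1]
grip_width: 0.0138
gripper_force: 116.1
```

```bash
python3 chk.py; python3 -c "from h import *;cap('top')"; python3 chk.py | head -1; python3 swing.py NL .0 .17 .001
```

```text
t 11.05 F [-8.3 15.5 26.1] M [3.11 1.89 0.43] grip 116.13123143557459 cmd-meas mm [-0.2 -3.7 -2.7] rot [-0.13  0.28  0.02]
meas yaw-tray -0.150 tilt 0.172 roll 0.005 {'NL': [-101.0, 59.0, 4.0], 'NR': [-122.0, -80.0, 3.0], 'FL': [-18.0, 46.0, 19.0], 'FR': [-39.0, -92.0, 18.0]}
cmd yaw-tray -0.150 tilt 0.169 roll 0.000 {'NL': [-102.0, 54.0, 1.0], 'NR': [-123.0, -84.0, 1.0], 'FL': [-19.0, 42.0, 16.0], 'FR': [-40.0, -97.0, 16.0]}
t 11.1 F [-7.5 16.4 23. ] M [2.89 1.77 0.38] grip 115.7123086717911 cmd-meas mm [-0.1 -5.1 -2.4] rot [-0.1   0.26 -0.05]
[0.0135, 0, -0.0025, 0, -2, 0, 0, 0.021, 0.0005, -0.004, 0, -3.9, -0.6, 0, 0.021, 0.0015, -0.004, -0.1, -3.7, -1.8, 0, 0.021, 0.0025, -0.004, -0.1, -3.5, -3, 0, 0.0215, 0.004, -0.0035, -0.2, -3.3, -4.2, 0, 0.0215, 0.005, -0.0035, -0.2, -3.1, -5.5, 0, 0.022, 0.006, -0.003, -0.3, -2.9, -6.7, 0, 0.0225, 0.007, -0.003, -0.3, -2.7, -7.9, 0, 0.015, 0.009, -0.0005, -0.2, -0.6, -8.5, 0, 0.008, 0.01, 0.002, 0, 1.4, -8.5, 0]
plan yaw-tray 0.001 tilt 0.169 roll -0.001 {'NL': [-102.0, 60.0, 1.0], 'NR': [-102.0, -80.0, 1.0], 'FL': [-17.0, 60.0, 15.0], 'FR': [-17.0, -80.0, 15.0]}
```

The numbers show that the model corners are now about 3–4 mm up with 23 N of load. The underside is already riding on the lip, so this is where I rock forward over it.

```bash
python3 - <<'E'
from h import *
c=np.load('cmd.npy'); D=T(Ro.from_rotvec([0,1.4,-8.5],degrees=True).as_matrix(),[.008,.01,.002]); c=c@np.linalg.inv(D); np.save('cmd.npy',c)
G=np.load('G.npy'); M=tinof(meas(),G); rep(tinof(c,G),'cmd'); rep(M,'meas')
Q=np.linalg.inv(TR)@M; n=Q[:3,0]; x=(-.090-Q[0,3])/Q[0,0]; C['LP']=[x,0,0]; p=(M@np.r_[C['LP'],1])[:3]; print('lip contact local x',x,'z',p[2])
C['LP']=[x,0,0]; P=[]
for s in [.1,.25,.4,.55,.7,.85,1,1,1]:
    P.append(tin(-.105,.169-.269*s,0,'LP',[p[0],p[1],.0065+.001*s]))
rows([k@G for k in P],0,c); rep(P[-1],'end')
E
```

```text
cmd yaw-tray -0.150 tilt 0.169 roll 0.000 {'NL': [-102.0, 54.0, 1.0], 'NR': [-123.0, -84.0, 1.0], 'FL': [-19.0, 42.0, 16.0], 'FR': [-40.0, -97.0, 16.0]}
meas yaw-tray -0.149 tilt 0.171 roll 0.005 {'NL': [-102.0, 60.0, 4.0], 'NR': [-122.0, -78.0, 3.0], 'FL': [-18.0, 48.0, 19.0], 'FR': [-39.0, -91.0, 18.0]}
lip contact local x -0.020439966087754443 z 0.007389796201426109
[0.006, 0.006, -0.001, 1.6, 0, 0, 0, 0.006, 0.0145, 0, 3.9, 0, 0, 0, 0.006, 0.0225, 0.0015, 6.2, 0, 0, 0, 0.006, 0.031, 0.0035, 8.5, 0, 0, 0, 0.006, 0.039, 0.0055, 10.8, 0, 0, 0, 0.006, 0.047, 0.0075, 13.1, 0, 0, 0, 0.006, 0.055, 0.0105, 15.4, 0, 0, 0, 0.006, 0.055, 0.0105, 15.4, 0, 0, 0, 0.006, 0.055, 0.0105, 15.4, 0, 0, 0]
end yaw-tray -0.150 tilt -0.100 roll 0.000 {'NL': [-102.0, 60.0, 10.0], 'NR': [-123.0, -78.0, 10.0], 'FL': [-17.0, 47.0, 1.0], 'FR': [-38.0, -91.0, 1.0], 'LP': [-90.0, -12.0, 8.0]}
```

Call:
move_arm(series=[0.006,0.006,-0.001,1.6,0,0,0,0.006,0.0145,0,3.9,0,0,0,0.006,0.0225,0.0015,6.2,0,0,0,0.006,0.031,0.0035,8.5,0,0,0,0.006,0.039,0.0055,10.8,0,0,0,0.006,0.047,0.0075,13.1,0,0,0,0.006,0.055,0.0105,15.4,0,0,0,0.006,0.055,0.0105,15.4,0,0,0,0.006,0.055,0.0105,15.4,0,0,0])

```text
t: 12.22
position: [0.6189, -0.0499, 0.2149]
eef_rot: [[0.103, 0.99, -0.097], [0.995, -0.102, 0.015], [0.005, -0.098, -0.995]]
force: [-6.4, 10.7, 18.9]
grip_width: 0.0139
gripper_force: 114.6
```

```bash
python3 chk.py
```

```text
t 12.225 F [-6.4 10.7 18.9] M [ 1.88  2.02 -0.44] grip 114.57211263477802 cmd-meas mm [ 0.3 -3.4 -2.7] rot [-0.02  0.25 -0.13]
meas yaw-tray -0.147 tilt -0.099 roll 0.005 {'NL': [-102.0, 64.0, 13.0], 'NR': [-122.0, -74.0, 12.0], 'FL': [-17.0, 52.0, 4.0], 'FR': [-38.0, -87.0, 3.0]}
cmd yaw-tray -0.150 tilt -0.099 roll 0.000 {'NL': [-102.0, 60.0, 10.0], 'NR': [-123.0, -78.0, 10.0], 'FL': [-17.0, 47.0, 1.0], 'FR': [-38.0, -91.0, 1.0]}
```

```bash
python3 swing.py FL .25 -.14 .002
```

```text
[0.0115, -0.0005, -0.002, 0, -2, 0, 0, 0.0185, 0.0015, -0.005, 0.1, -4.2, -1.6, 0, 0.0175, 0.0055, -0.0055, 0.3, -4.5, -4.8, 0, 0.017, 0.01, -0.0065, 0.5, -4.9, -8, 0, 0.017, 0.015, -0.007, 0.8, -5.3, -11.4, 0, 0.017, 0.0195, -0.0075, 1, -5.7, -14.8, 0, 0.0175, 0.024, -0.008, 1.2, -6.1, -18, 0, 0.018, 0.028, -0.0085, 1.4, -6.5, -21.2, 0, 0.0115, 0.033, -0.007, 1.9, -4.7, -22.8, 0, 0.0045, 0.036, -0.005, 2.3, -2.7, -22.7, 0]
plan yaw-tray 0.249 tilt -0.140 roll 0.001 {'NL': [-99.0, 31.0, 14.0], 'NR': [-65.0, -105.0, 14.0], 'FL': [-17.0, 52.0, 2.0], 'FR': [18.0, -84.0, 2.0]}
```

Call:
move_arm(series=[0.0115,-0.0005,-0.002,0,-2,0,0,0.0185,0.0015,-0.005,0.1,-4.2,-1.6,0,0.0175,0.0055,-0.0055,0.3,-4.5,-4.8,0,0.017,0.01,-0.0065,0.5,-4.9,-8,0,0.017,0.015,-0.007,0.8,-5.3,-11.4,0,0.017,0.0195,-0.0075,1,-5.7,-14.8,0,0.0175,0.024,-0.008,1.2,-6.1,-18,0,0.018,0.028,-0.0085,1.4,-6.5,-21.2,0,0.0115,0.033,-0.007,1.9,-4.7,-22.8,0,0.0045,0.036,-0.005,2.3,-2.7,-22.7,0])

```text
t: 13.48
position: [0.6548, -0.0497, 0.2156]
eef_rot: [[-0.292, 0.947, -0.135], [0.956, 0.29, -0.035], [0.006, -0.139, -0.99]]
force: [-8.2, 11.1, 27.8]
grip_width: 0.0137
gripper_force: 115.2
```

```bash
python3 chk.py; python3 swing.py FR .0 -.14 .002
```

```text
t 13.475 F [-8.2 11.1 27.8] M [ 1.66  2.6  -0.61] grip 115.23990724235773 cmd-meas mm [ 1.  -2.9 -1.9] rot [ 0.03  0.3  -0.17]
meas yaw-tray 0.252 tilt -0.140 roll 0.006 {'NL': [-101.0, 35.0, 16.0], 'NR': [-66.0, -101.0, 15.0], 'FL': [-18.0, 56.0, 4.0], 'FR': [17.0, -80.0, 3.0]}
cmd yaw-tray 0.249 tilt -0.140 roll 0.001 {'NL': [-99.0, 31.0, 14.0], 'NR': [-65.0, -105.0, 14.0], 'FL': [-17.0, 52.0, 2.0], 'FR': [18.0, -84.0, 2.0]}
[-0.003, 0, -0.0025, 0, 2, 0, 0, -0.01, 0.001, -0.0045, 0, 4.1, 1, 0, -0.01, 0.003, -0.005, -0.1, 4.4, 3, 0, -0.0095, 0.0045, -0.005, -0.2, 4.7, 5, 0, -0.009, 0.007, -0.0055, -0.2, 5, 7.1, 0, -0.009, 0.009, -0.006, -0.3, 5.3, 9.2, 0, -0.009, 0.011, -0.006, -0.4, 5.5, 11.2, 0, -0.009, 0.013, -0.0065, -0.5, 5.8, 13.2, 0, -0.0015, 0.0155, -0.0045, -0.2, 3.9, 14.1, 0, 0.0055, 0.0175, -0.0025, 0, 1.9, 14.1, 0]
plan yaw-tray 0.001 tilt -0.140 roll -0.001 {'NL': [-69.0, 60.0, 14.0], 'NR': [-68.0, -80.0, 14.0], 'FL': [17.0, 60.0, 2.0], 'FR': [17.0, -80.0, 2.0]}
```

Call:
move_arm(series=[-0.003,0,-0.0025,0,2,0,0,-0.01,0.001,-0.0045,0,4.1,1,0,-0.01,0.003,-0.005,-0.1,4.4,3,0,-0.0095,0.0045,-0.005,-0.2,4.7,5,0,-0.009,0.007,-0.0055,-0.2,5,7.1,0,-0.009,0.009,-0.006,-0.3,5.3,9.2,0,-0.009,0.011,-0.006,-0.4,5.5,11.2,0,-0.009,0.013,-0.0065,-0.5,5.8,13.2,0,-0.0015,0.0155,-0.0045,-0.2,3.9,14.1,0,0.0055,0.0175,-0.0025,0,1.9,14.1,0])

```text
t: 14.72
position: [0.6699, -0.0405, 0.2141]
eef_rot: [[-0.047, 0.989, -0.142], [0.999, 0.046, -0.006], [0.001, -0.142, -0.99]]
force: [-5.7, 6.3, 10.3]
grip_width: 0.0142
gripper_force: 112.9
```

```bash
python3 chk.py; python3 - <<'E'
from h import *
# tin position check: blue tray pixels near the tin's near edge (near strip of floor visible?) and lower flat plan
c=np.load('cmd.npy'); G=np.load('G.npy'); M=tinof(meas(),G); p=(M@np.r_[C['FL'],1])[:3]
P=[tin(.045,a,0,'FL',[p[0],p[1],z]) for a,z in((-.12,.003),(-.095,.003),(-.07,.003),(-.045,.003),(-.02,.003),(0,.003),(0,.003),(0,.003))]
rows([k@G for k in P],0,c); rep(P[-1])
t=cap('top','top2.png'); s=cap('scene'); w=cap('wrist')
cv2.imwrite('pics/f.png',np.hstack([cv2.resize(s['pixels'][100:330,180:430],(400,400)),cv2.resize(w['pixels'],(400,400))])[...,::-1])
E
```

```text
t 14.725 F [-5.7  6.3 10.3] M [ 0.51  1.8  -0.3 ] grip 112.8855044580996 cmd-meas mm [ 1.3 -1.7 -0.4] rot [ 0.17  0.07 -0.06]
meas yaw-tray 0.002 tilt -0.143 roll 0.001 {'NL': [-70.0, 62.0, 15.0], 'NR': [-70.0, -78.0, 15.0], 'FL': [15.0, 62.0, 2.0], 'FR': [15.0, -78.0, 2.0]}
cmd yaw-tray 0.001 tilt -0.140 roll -0.001 {'NL': [-69.0, 60.0, 14.0], 'NR': [-68.0, -80.0, 14.0], 'FL': [17.0, 60.0, 2.0], 'FR': [17.0, -80.0, 2.0]}
[0.002, -0.006, 0, -1.1, 0, 0, 0, 0.002, -0.0115, 0.0015, -2.6, 0, 0, 0, 0.002, -0.0165, 0.0025, -4, 0, 0, 0, 0.002, -0.0215, 0.004, -5.4, 0, 0, 0, 0.002, -0.0265, 0.006, -6.9, 0, 0, 0, 0.002, -0.0305, 0.007, -8, 0, 0, 0, 0.002, -0.0305, 0.007, -8, 0, 0, 0, 0.002, -0.0305, 0.007, -8, 0, 0, 0]
 yaw-tray -0.000 tilt -0.000 roll 0.000 {'NL': [-71.0, 62.0, 3.0], 'NR': [-71.0, -78.0, 3.0], 'FL': [15.0, 62.0, 3.0], 'FR': [15.0, -78.0, 3.0]}
```

Call:
move_arm(series=[0.002,-0.006,0,-1.1,0,0,0,0.002,-0.0115,0.0015,-2.6,0,0,0,0.002,-0.0165,0.0025,-4,0,0,0,0.002,-0.0215,0.004,-5.4,0,0,0,0.002,-0.0265,0.006,-6.9,0,0,0,0.002,-0.0305,0.007,-8,0,0,0,0.002,-0.0305,0.007,-8,0,0,0,0.002,-0.0305,0.007,-8,0,0,0])

```text
t: 15.88
position: [0.6384, -0.0403, 0.2115]
eef_rot: [[-0.047, 0.999, -0.003], [0.999, 0.047, 0.001], [0.001, -0.002, -1.0]]
force: [-7.5, 5.7, 10.5]
grip_width: 0.0139
gripper_force: 112.6
```

```bash
python3 chk.py; python3 - <<'E'
from h import *
c=cap('wrist'); s=cap('scene')
cv2.imwrite('pics/f.png',np.hstack([cv2.resize(s['pixels'][130:330,200:400],(400,400)),cv2.resize(c['pixels'][60:340,180:460],(400,400))])[...,::-1])
# scene: blue floor to left/right; predicted bottom corners far face in scene
K,R,t=s['mtx'],s['R'],s['t']; M=tinof(meas(),np.load('G.npy'))
for k in('FL','FR','NL'):
    q=K@(R@(M@np.r_[C[k],1])[:3]+t); print(k,'crop px',((q[:2]/q[2]-[200,130])*2).round(0))
E
```

```text
t 15.875 F [-7.5  5.7 10.5] M [ 0.32  1.67 -0.1 ] grip 112.6435293070972 cmd-meas mm [ 1.5 -1.4 -0.5] rot [ 0.17  0.09 -0.07]
meas yaw-tray 0.002 tilt -0.003 roll 0.001 {'NL': [-73.0, 64.0, 4.0], 'NR': [-73.0, -76.0, 4.0], 'FL': [13.0, 64.0, 4.0], 'FR': [13.0, -76.0, 3.0]}
cmd yaw-tray 0.001 tilt -0.000 roll -0.001 {'NL': [-71.0, 62.0, 3.0], 'NR': [-71.0, -78.0, 3.0], 'FL': [15.0, 62.0, 3.0], 'FR': [15.0, -78.0, 3.0]}
FL crop px [157. 314.]
FR crop px [107. 251.]
NL crop px [217. 288.]
```

View pics/f.png

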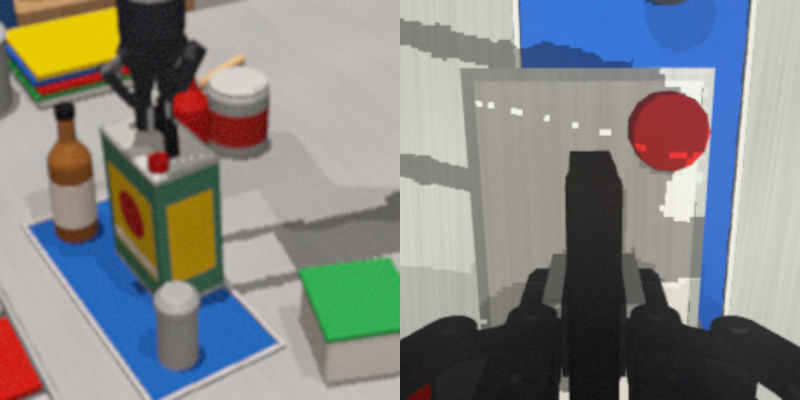

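The picture shows the tin upright on the tray between vinegar (75,200) and shaker (177,325), square with it. Its near-left bottom corner is at about (222,285), just inside the lip line. I release the tin and back off to check.

Call:
move_arm(series=[0.001,-0.001,0,0,0,0,0,0.001,-0.001,0,0,0,0,0.5,0.001,-0.001,0,0,0,0,1,0.001,-0.001,0,0,0,0,1,0.001,-0.001,-0.02,0,0,0,1,0.001,-0.001,-0.05,0,0,0,1,0.001,-0.001,-0.09,0,0,0,1,0.001,-0.04,-0.11,0,0,0,1,0.001,-0.1,-0.12,0,0,0,1,0.001,-0.16,-0.12,0,0,0,1])

```text
t: 17.23
position: [0.4791, -0.0482, 0.3312]
eef_rot: [[-0.046, 0.999, 0.003], [0.999, 0.046, -0.001], [-0.001, 0.003, -1.0]]
force: [0.7, -0.2, 1.0]
grip_width: 0.085
gripper_force: 0.0
```

Call:
move_arm(series=[0,-0.05,0,0,0,0,1,0,-0.09,0,0,0,0,1,0,-0.09,0,0,0,0,1])

```text
t: 17.6
position: [0.3888, -0.0522, 0.3314]
eef_rot: [[-0.045, 0.999, 0.003], [0.999, 0.045, -0.001], [-0.002, 0.002, -1.0]]
force: [0.5, 0.6, 0.9]
grip_width: 0.0853
gripper_force: 0.0
```

```bash
python3 - <<'E'
from h import *
c=cap('top'); s=cap('scene'); im=c['pixels']; np.savez('end.npz',im=im,s=s['pixels'])
hsv=cv2.cvtColor(im,cv2.COLOR_RGB2HSV).astype(int); H,S,V=hsv[...,0],hsv[...,1],hsv[...,2]
def ctr(m,box,z,n):
    k=np.zeros(m.shape,np.uint8); x0,y0,x1,y1=box; k[y0:y1,x0:x1]=m[y0:y1,x0:x1]
    cs,_=cv2.findContours(k,0,2); b=cv2.minAreaRect(max(cs,key=cv2.contourArea))
    p=np.array([ray(c,q,z) for q in cv2.boxPoints(b)]); q=(np.linalg.inv(TR)@np.c_[p,np.ones(4)].T).T[:,:2]
    print(n,'tray mm ctr',(q.mean(0)*1000).round(1),(q*1000).round(0).tolist())
ctr(V<45,(280,135,330,175),.244,'handle')
ctr((S<70)&(V>95),(278,128,332,184),.202,'top')
ctr((S>150)&((H<8)|(H>172)),(280,135,330,175),.218,'cap')
# scene: project expected handle centre line for upright vs tilted
K,R,t=s['mtx'],s['R'],s['t']; hs=cv2.cvtColor(s['pixels'],cv2.COLOR_RGB2HSV).astype(int)
k=np.zeros((400,640),np.uint8); k[180:300,240:330]=((hs[...,0]>100)&(hs[...,0]<125)&(hs[...,1]>120))[180:300,240:330]
for n,p in(('lipinner',[-.085,.062,.004]),('NLpred -73',[-.073,.063,.002]),('NL -80',[-.08,.063,.002])):
    q=K@(R@(TR@np.r_[p,1])[:3]+t); print(n,(q[:2]/q[2]).round(1))
for y in range(262,284,3): print(y,''.join('B' if k[y,x] else ('w' if hs[y,x,2]>150 and hs[y,x,1]<40 else ('g' if 45<hs[y,x,0]<90 and hs[y,x,1]>70 else '.')) for x in range(280,330)))
E
```

```text
handle tray mm ctr [-41.8  -3.9] [[-36.0, 35.0], [-33.0, -42.0], [-48.0, -43.0], [-50.0, 34.0]]
top tray mm ctr [-38.8  -5. ] [[3.0, 64.0], [4.0, -73.0], [-81.0, -74.0], [-82.0, 63.0]]
cap tray mm ctr [-15.1  45.9] [[-5.0, 54.0], [-6.0, 37.0], [-25.0, 38.0], [-24.0, 54.0]]
lipinner [311.9 272.1]
NLpred -73 [308.1 274.6]
NL -80 [310.4 273.6]
262 gggggg........................g.wwwwwwwwwwwwwwwwww
265 .ggggg......................ggg.wwwwwwwwwwwwwwwwww
268 .ggggg................ggggggggg..wwwwwwwwwwwwwwwww
271 g..wwwwwwwwww..gggggggggggggggg....wwwwwwwwwwwwwww
274 wwwwwwwwwwwwwwww...gggggg..........wwwwwwwwwwwwwww
277 wwwwwwwwwwwwwwwwww........BBBBBBBBBB.wwwwwwwwwwwww
280 wwwwwwwwwwwwwwwwwww..BBBBBBBBBBBBBBBBBB.wwwwwwwwww
283 wwwwwwwwwwwwwwwww...BBBBBBBBBBBBBBBBBBBBBBwwwwwwww
```

The tin stands flat and free, but vision puts its near edge at about −83 mm (the inner lip is at −85), which is too tight. I regrip and walk it on about 25 mm.

```bash
python3 - <<'E'
from h import *
m=meas(); h=(TR@[-.041,-.0045,0,1])[:3]; print(h)
R=tooldown(.053)
A=T(R,[h[0],h[1],.331]); B=T(R,[h[0],h[1],.211])
L=lambda a,b,s:T(R,a[:3,3]*(1-s)+b[:3,3]*s)
rows([L(m,A,.2),L(m,A,.45),L(m,A,.7),L(m,A,.9),A,A,L(A,B,.4),L(A,B,.75),B,B],1,m)
E
```

```text
[ 0.62684394 -0.03893982  0.        ]
[0.0005, 0.0475, 0, 0.1, 0.1, -0.4, 1, 0.001, 0.1065, 0, 0.1, 0.1, -0.4, 1, 0.002, 0.1655, 0.0005, 0.1, 0.1, -0.4, 1, 0.0025, 0.2125, 0.0005, 0.1, 0.1, -0.4, 1, 0.0025, 0.2365, 0.0005, 0.1, 0.1, -0.4, 1, 0.0025, 0.2365, 0.0005, 0.1, 0.1, -0.4, 1, 0.0025, 0.236, 0.0485, 0.1, 0.1, -0.4, 1, 0.0025, 0.236, 0.0905, 0.1, 0.1, -0.4, 1, 0.003, 0.236, 0.1205, 0.1, 0.1, -0.4, 1, 0.003, 0.236, 0.1205, 0.1, 0.1, -0.4, 1]
```

Call:
move_arm(series=[0.0005,0.0475,0,0,0,-0.4,1,0.001,0.1065,0,0,0,-0.4,1,0.002,0.1655,0,0,0,-0.4,1,0.0025,0.2125,0,0,0,-0.4,1,0.0025,0.2365,0,0,0,-0.4,1,0.0025,0.2365,0,0,0,-0.4,1])

```text
t: 18.45
position: [0.6282, -0.0383, 0.3276]
eef_rot: [[-0.054, 0.999, -0.003], [0.999, 0.054, 0.0], [0.0, -0.003, -1.0]]
force: [-0.0, 1.1, -0.1]
grip_width: 0.0855
gripper_force: 0.0
```

```bash
python3 - <<'E'
from h import *
m=meas(); c=cap('wrist'); W=m@c['tool_from_camera']; K=c['mtx']; im=c['pixels']; hsv=cv2.cvtColor(im,cv2.COLOR_RGB2HSV).astype(int); H,S,V=hsv[...,0],hsv[...,1],hsv[...,2]
cv2.imwrite('pics/w9.png',im[...,::-1]); print(m[:3,3].round(4))
def wr(uv,h):
    d=W[:3,:3]@np.linalg.solve(K,[*uv,1]); p=W[:3,3]+d*(h-W[2,3])/d[2]; return (np.linalg.inv(TR)@np.r_[p,1])[:2]*1000
def ct(m_,box,n,z):
    k=np.zeros(m_.shape,np.uint8); x0,y0,x1,y1=box; k[y0:y1,x0:x1]=m_[y0:y1,x0:x1]
    for q in sorted(cv2.findContours(k,0,2)[0],key=cv2.contourArea)[-2:]:
        b=cv2.boundingRect(q); print(n,b,'tray lo',wr((b[0],b[1]),z).round(1),'hi',wr((b[0]+b[2],b[1]+b[3]),z).round(1))
ct(V<40,(250,100,380,262),'handle',.244)
ct((S>150)&((H<8)|(H>172)),(250,60,420,220),'cap',.218)
B=(S>120)&(H>100)&(H<125); 
for y in(80,100,140,180,220): 
    x=np.where(B[y])[0]; g=np.where(np.diff(x)>3)[0]; print('row',y,'blue runs',[ (int(a),int(b)) for a,b in zip(np.r_[x[0],x[g+1]],np.r_[x[g],x[-1]])] if len(x) else None, wr((x[0],y),.002).round(0) if len(x) else '', wr((x[-1],y),.002).round(0) if len(x) else '')
for y in(120,180,230): print(y,''.join('B' if B[y,x] else('k' if V[y,x]<40 else('w' if V[y,x]>185 else('g' if 40<H[y,x]<95 and S[y,x]>60 else '.'))) for x in range(230,420,2)))
E
```

```text
[ 0.6282 -0.0383  0.3276]
handle (313, 148, 1, 1) tray lo [-41.9  36.9] hi [-41.1  36.1]
handle (308, 146, 1, 1) tray lo [-45.6  38.3] hi [-44.8  37.6]
cap (332, 120, 31, 31) tray lo [-27.   56.3] hi [-0.9 31.7]
row 80 blue runs [(285, 404), (486, 490)] [-84. 104.] [206. 107.]
row 100 blue runs [(285, 402), (485, 486)] [-85.  77.] [204.  80.]
row 140 blue runs [(366, 399), (477, 479)] [35. 21.] [203.  23.]
row 180 blue runs [(364, 396), (469, 471)] [ 35. -39.] [199. -38.]
row 220 blue runs [(362, 392), (462, 463)] [  35. -105.] [ 196. -103.]
120 ..w................g..www.....................................wwwwwwwBBBBBBBBBBBBBBBBB.w.......
180 .ww...w.w....www...................................................BBBBBBBBBBBBBBBBBww.........
230 ................................................wwwwwwwwwwwwwwwwg.....BBBBBBBBBBBBwwww.........
```

```bash
python3 - <<'E'
from h import *
s=np.load('end.npz')['s']; c=dict(np.load('scene0.npz')); K,R,t=c['mtx'],c['R'],c['t']
h=cv2.cvtColor(s,cv2.COLOR_RGB2HSV).astype(int); g=(h[...,0]>60)&(h[...,0]<95)&(h[...,1]>70)
for y in range(215,280,4): x=np.where(g[y,250:320])[0]+250; print(y,x.min() if len(x) else '',x.max() if len(x) else '',end=' | ')
print()
def pj(M,p): q=K@(R@(TR@M@np.r_[p,1])[:3]+t); return (q[:2]/q[2]).round(1)
for n,cx,tl,z in(('flat',-.040,0,.002),('onlip',-.053,-.058,.0045),('back',-.031,.04,.004)):
    M=T(Ro.from_euler('y',-tl).as_matrix(),[cx,-.0045,z]); print(n,{k:pj(M,v).tolist() for k,v in C.items() if k!='NR'},'NLtop',pj(M,[-.043,.07,.2]),'FLtop',pj(M,[.043,.07,.2]),'FRtop',pj(M,[.043,-.07,.2]))
E
```

```text
215 265 311 | 219 268 311 | 223 272 311 | 227 276 311 | 231 279 311 | 235 280 311 | 239 280 311 | 243 280 311 | 247 280 311 | 251 258 311 | 255 260 311 | 259 263 311 | 263 267 310 | 267 270 310 | 271 273 310 | 275 276 302 | 279   | 
flat {'NL': [312.0, 273.8], 'FL': [282.5, 286.3], 'FR': [257.0, 255.2]} NLtop [312.9 208.8] FLtop [280.2 220. ] FRtop [252.4 191.8]
onlip {'NL': [316.2, 270.5], 'FL': [287.1, 284.3], 'FR': [261.4, 253.6]} NLtop [313.4 206.9] FLtop [280.8 219.9] FRtop [252.9 191.8]
back {'NL': [309.0, 274.9], 'FL': [279.3, 286.5], 'FR': [253.9, 255.3]} NLtop [312.5 208.9] FLtop [279.8 218.8] FRtop [251.9 190.7]
```

Vision rules out both leaning cases: the near-left edge runs straight at columns 311→310, so the tin stands flat inside the lip. The gripper is open and clear above it. Handing in.

```bash
python3 -c "
from plant import r
print(r.close_job())"
```

```text
the job is handed in; nothing more can be done
None
```

I walked the tin to the tray on its near corners, rocked it over the lip and released it; it stands flat and square between vinegar and shaker, with its near edge only about 2 mm inside the lip by camera. I handed the job in at about 18.5 s of the 58 s allowed.

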